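Move the vials to the fresh rack in the same order of use

TASK

The vials in the full rack stand in their order of use, counted from the rack's thumb tab. Move all four into the empty rack so that they stand in the same order counted from that rack's own thumb tab, one upright in each pocket; never tip a vial over.

Things in the scene. Friction and masses are not known exactly. Their poses are not given: they have to be found in the camera images.
- old_rack: The rack that is full at the start, a dark pad in each pocket. Fixed grey rack 222 (x) by 60 mm (y); a flat thumb tab with a dark disc sticks out 27 mm at its +x end only. Four square pockets, 48 mm inside, centred at x = +81 (first, by the tab), +27, -27, -81 mm, y = 0; floors 5 mm and wall tops 13 mm above the desk, walls 6 mm thick. Origin: centre of its underside, on the desk.
- new_rack: The rack that is empty at the start, of the same make. Fixed grey rack 222 (x) by 60 mm (y); a flat thumb tab with a dark disc sticks out 27 mm at its +x end only. Four square pockets, 48 mm inside, centred at x = +81 (first, by the tab), +27, -27, -81 mm, y = 0; floors 5 mm and wall tops 13 mm above the desk, walls 6 mm thick. Origin: centre of its underside, on the desk.
- vial_short: Shortest vial: 22 mm diameter, 34 mm high, straight body up to 22 mm, narrower neck above, white with a grey cap. Stands upright in some pocket of old_rack at the start. Loose, under 0.1 kg. Origin: centre of its underside; z along its axis, up.
- vial_medium: Medium vial: 23 mm diameter, 49 mm high, clear glass with a white label and a flip-off cap of nearly the full width; can be gripped at any height. Stands upright in some pocket of old_rack at the start. Loose, under 0.1 kg. Origin: centre of its underside; z along its axis, up.
- vial_wide: Widest vial: 32 mm diameter, 52 mm high, straight body up to 32 mm, narrower neck above, white with a grey cap. Stands upright in some pocket of old_rack at the start. Loose, under 0.1 kg. Origin: centre of its underside; z along its axis, up.
- vial_tall: Tallest vial: 26 mm diameter, 72 mm high, straight body up to 52 mm, narrower neck above, white with a grey cap. Stands upright in some pocket of old_rack at the start. Loose, under 0.1 kg. Origin: centre of its underside; z along its axis, up.
- pad_short: Fixed dark rubber pad, 44 mm square and 2 mm thick, in the pocket of old_rack where vial_short stands at the start (the vial stands on its top, 7 mm above the desk); it stays there and so marks that vial's place in the old order. Origin: centre of its underside; axes along the rack's.
- pad_medium: Fixed dark rubber pad, 44 mm square and 2 mm thick, in the pocket of old_rack where vial_medium stands at the start (the vial stands on its top, 7 mm above the desk); it stays there and so marks that vial's place in the old order. Origin: centre of its underside; axes along the rack's.
- pad_wide: Fixed dark rubber pad, 44 mm square and 2 mm thick, in the pocket of old_rack where vial_wide stands at the start (the vial stands on its top, 7 mm above the desk); it stays there and so marks that vial's place in the old order. Origin: centre of its underside; axes along the rack's.
- pad_tall: Fixed dark rubber pad, 44 mm square and 2 mm thick, in the pocket of old_rack where vial_tall stands at the start (the vial stands on its top, 7 mm above the desk); it stays there and so marks that vial's place in the old order. Origin: centre of its underside; axes along the rack's.
There are look-alikes about, which are no part of the job. Leave any green look-alike of the vial_medium alone.

How it is judged:
At the end, for the whole second after the job is handed in: Each vial stands in new_rack in the pocket with the same count from the tab as its starting pocket (its pad) in old_rack: within 14 mm of the pocket centre along and across the rack, underside within 4 mm of the pocket floor, upright within 0.1 rad, released, at rest (((x of pad_short in the frame of old_rack between -0.096 and -0.066 m and x of vial_short in the frame of new_rack between -0.095 and -0.067 m) or (x of pad_short in the frame of old_rack between -0.042 and -0.012 m and x of vial_short in the frame of new_rack between -0.041 and -0.013 m) or (x of pad_short in the frame of old_rack between 0.012 and 0.042 m and x of vial_short in the frame of new_rack between 0.013 and 0.041 m) or (x of pad_short in the frame of old_rack between 0.066 and 0.096 m and x of vial_short in the frame of new_rack between 0.067 and 0.095 m)) and y of vial_short in the frame of new_rack between -0.014 and 0.014 m and z of vial_short in the frame of new_rack between 0.001 and 0.009 m and angle between each of vial_short, vial_medium, vial_wide, vial_tall's own z axis and vertical below 0.1 rad and linear speed of each of vial_short, vial_medium, vial_wide, vial_tall below 0.02 m/s and ((x of pad_medium in the frame of old_rack between -0.096 and -0.066 m and x of vial_medium in the frame of new_rack between -0.095 and -0.067 m) or (x of pad_medium in the frame of old_rack between -0.042 and -0.012 m and x of vial_medium in the frame of new_rack between -0.041 and -0.013 m) or (x of pad_medium in the frame of old_rack between 0.012 and 0.042 m and x of vial_medium in the frame of new_rack between 0.013 and 0.041 m) or (x of pad_medium in the frame of old_rack between 0.066 and 0.096 m and x of vial_medium in the frame of new_rack between 0.067 and 0.095 m)) and y of vial_medium in the frame of new_rack between -0.014 and 0.014 m and z of vial_medium in the frame of new_rack between 0.001 and 0.009 m and ((x of pad_wide in the frame of old_rack between -0.096 and -0.066 m and x of vial_wide in the frame of new_rack between -0.095 and -0.067 m) or (x of pad_wide in the frame of old_rack between -0.042 and -0.012 m and x of vial_wide in the frame of new_rack between -0.041 and -0.013 m) or (x of pad_wide in the frame of old_rack between 0.012 and 0.042 m and x of vial_wide in the frame of new_rack between 0.013 and 0.041 m) or (x of pad_wide in the frame of old_rack between 0.066 and 0.096 m and x of vial_wide in the frame of new_rack between 0.067 and 0.095 m)) and y of vial_wide in the frame of new_rack between -0.014 and 0.014 m and z of vial_wide in the frame of new_rack between 0.001 and 0.009 m and ((x of pad_tall in the frame of old_rack between -0.096 and -0.066 m and x of vial_tall in the frame of new_rack between -0.095 and -0.067 m) or (x of pad_tall in the frame of old_rack between -0.042 and -0.012 m and x of vial_tall in the frame of new_rack between -0.041 and -0.013 m) or (x of pad_tall in the frame of old_rack between 0.012 and 0.042 m and x of vial_tall in the frame of new_rack between 0.013 and 0.041 m) or (x of pad_tall in the frame of old_rack between 0.066 and 0.096 m and x of vial_tall in the frame of new_rack between 0.067 and 0.095 m)) and y of vial_tall in the frame of new_rack between -0.014 and 0.014 m and z of vial_tall in the frame of new_rack between 0.001 and 0.009 m); the robot touches nothing.
It fails at once if a vial is tipped over (more than 0.7 rad from upright) (angle between any of vial_short, vial_medium, vial_wide, vial_tall's own z axis and vertical above 0.7 rad).
It also fails if it takes over 112 s, if anything falls off the work surface, if the arm or the gripper's body presses on something with over 40 N, if the wrist force passes 120 N, or if a joint passes its speed limit or range.

ROBOT

A 6-joint arm with a two-finger parallel gripper is mounted at the origin on a cart in front of the work surface, level with it; the furniture and walls round the work are solid. World frame = base frame: x ahead of the robot, y to its left, z up, the work surface at z = 0. Lengths are in m, angles in rad, forces in N, time in s.
With the tool pointing down it reaches from about 0.35 to 0.925 m from the base axis. Payload 6.4 kg.
Tool frame: the origin (TCP) lies at the very end of the fingers, on their centre line; the grasp point (between the pads) lies 19 mm behind it (grasp_offset is the distance from the TCP to the grasp point, in m); z points along the fingers, y is the line along which they close (so a half turn about z gives the same grasp; the last joint's range is limited). The gripper opens to 94 mm and grips with 3 to 60 N. Pads are 16 mm wide; open, the fingers measure 119 mm over their backs; the gripper's body (75 mm by 177 mm) begins 78 mm behind the grasp point.
Start: joints at [-1.317, 0.245, 1.558, -0, 1.339, -0.174], TCP at [0.27, -0.591, 0.205] pointing down, gripper open.
Joint ranges: [-3.13, 3.13], [-1.02, 2.26], [0.13, 2.54], [-0.95, 4.09], [0.21, 2.88], [-2.74, 2.74]. Speed limits (rad/s): [2.57, 2.57, 3.14, 3.14, 3.14, 3.14].

INTERFACE

Orientations are given as a rotation vector (axis times angle).
In Python, from bench import state, camera, finish_job, grasp_offset gives the robot as it stands. The module is installed in compiled form; this text tells all that it offers.
- The arm moves only by the tool send_rows, never from a script. Its argument "plan" is a list of rows, each a list of 6 numbers: the shift along the tool's x, y, z scaled (see below), then the turn, a rotation vector about the tool's x, y, z scaled (see below). In form: [[dx, dy, dz, rx, ry, rz], ...]. A call has 1 to 20 rows; each row shifts and turns the commanded pose from where the row before left it, along the tool's axes as they then stand; what a row does not reach is not made up. The controller multiplies each number of a shift by 50 mm and each number of a turn by 0.12 rad. A row lasts 1/10 s, in which the tool goes at most 50 mm and 8.59 degrees, less where a joint would pass 70% of its speed; a pose out of reach is approached as far as the arm can. A call with a number of a shift or a turn outside -1 to 1 is refused whole. A call with a gripper value outside its range is refused whole. "claw" is the opening, from 0 (shut) to 1 (fully open), set as the call begins (left out, the last holds). The fingers move at their own pace and stop on an object; the grip force is fixed at half the most. Time passes only in rows, so rows that do not move let the fingers close. It gives the time, the measured TCP pose, the force, the opening and the grip force at its end, in the units of the state.
- state(): the state, without advancing time (a new reading comes with each control period).
- camera(name): name is "side" or "top" or "wrist"; returns a dict with "frame" (480x640x3 uint8, red, green, blue), "fov_y" (degrees; the focal length in pixels is half the picture's height over the tangent of half this angle, whatever the lens; pixels are square), "cx", "cy" (the principal point, pixels), "k1" (the pictures are not rectified: a ray, as slopes to the right and down, at radius r is drawn at 1 + k1 r^2 times it, then the intrinsics apply), "R" (3x3) and "t" (3): a world point X has camera coordinates R X + t; the wrist camera has in their place "hand_eye" (4x4, takes a point from camera to tool coordinates, whose origin is the TCP and whose axes are the flange's). Camera axes: x right, y down, z forward; pixel columns grow to the right and rows downward; lengths in m; the calibration is good to about 2 mm. A picture is of the moment at which its call begins: read the wrist's pose just before it. There is no depth.
- finish_job(): hands the job in; it is judged then, once.
The state is a dict: "time": time; "qpos": joint angles; "joint_velocities": joint speeds; "tau": joint torques, N m; "tool_pos": TCP position; "tool_rot": TCP orientation; "ft_force": force on the tool from outside, world axes, zero at the start; "torque": the same for the moment, N m; "finger_gap": finger opening in m; "gripper_force": force on a finger pad.
Only numpy, scipy, OpenCV 4.12 (cv2) and the standard library are available. Lean on these libraries where they do the work, as an engineer would, in place of code of your own. Each camera call takes 0.05 s, during which the arm holds its last target. There are 200 camera calls.

## Working session

There is one attempt and no reset: what is moved stays moved. The work goes in short steps, Python scripts to look and compute and a tool call to move; the robot and the scene stay as the last step left them, time stands still between calls to the robot, and variables do not carry over. Pictures are saved under pics/ and viewed, at most 14 in all, crops included, and the job is handed in when it is done.

Besides the shell and the picture viewer there is one more tool, called by a JSON object that holds its "fn" and its "kwargs". send_rows: Moves the arm, as the interface text tells. Shifts and turns lie within -1 to 1; 1 stands for 50 mm of shift or 0.12 rad of turn. Its arguments: {"type":"object","properties":{"plan":{"type":"array"},"claw":{"type":"number"}},"required":["plan"]}

```bash
mkdir -p pics
python3 - <<'E'
from bench import state,camera,grasp_offset
import cv2
s=state();print(s,grasp_offset)
for n in("top","side"):
    c=camera(n);cv2.imwrite(f"pics/{n}0.png",c["frame"][:,:,::-1]);print({k:v for k,v in c.items() if k!="frame"})
E
```

```text
{'time': 0.0, 'qpos': array([-1.31712993e+00,  2.45807190e-01,  1.55898352e+00,  3.06995736e-05,
        1.33867952e+00, -1.74103751e-01]), 'joint_velocities': array([ 0.00116665, -0.00165266,  0.00037033,  0.00012777,  0.0021567 ,
       -0.00092827]), 'tau': array([-1.61672451e-03, -4.15835130e+01, -3.14606023e+01,  6.83388580e-02,
        3.32910020e-02, -1.50631545e-04]), 'tool_pos': array([ 0.26950979, -0.59085084,  0.20436615]), 'tool_rot': array([-3.06817510e+00, -6.66418948e-01,  7.03714107e-05]), 'ft_force': array([0.25191196, 0.72816415, 0.22019353]), 'torque': array([ 0.07182698, -0.02072723,  0.04153167]), 'gripper_force': 0.0, 'finger_gap': 0.09421495216212898} 0.0188
{'fov_y': 48.1929737625073, 'cx': 314.54800735694334, 'cy': 239.51542788331844, 'k1': -0.10321969250942528, 'R': array([[ 1.40658356e-03, -9.99976683e-01, -6.68237714e-03],
       [-9.96718583e-01, -8.61114720e-04, -8.09402580e-02],
       [ 8.09326164e-02,  6.77429871e-03, -9.96696554e-01]]), 't': array([0.05101667, 0.55273276, 1.15515786])}
{'fov_y': 54.44822751271491, 'cx': 325.572740740571, 'cy': 241.85732356852378, 'k1': -0.02617552468820259, 'R': array([[-0.9516345 , -0.3065683 , -0.02019064],
       [-0.17992605,  0.60937481, -0.77219748],
       [ 0.24903494, -0.73121694, -0.63506172]]), 't': array([0.52684817, 0.10506818, 1.01587513])}
```

View pics/top0.png

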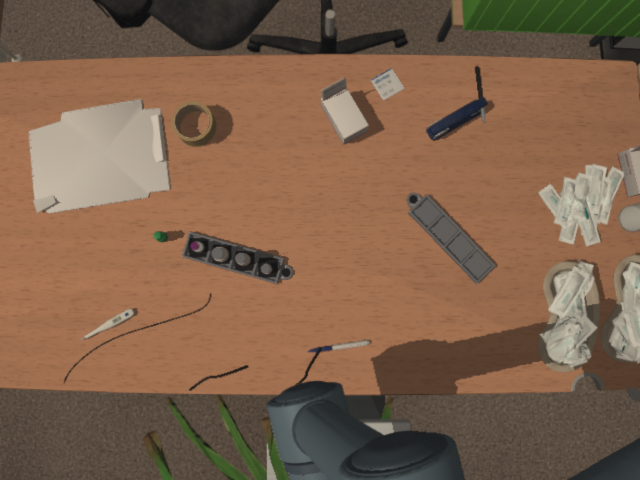

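View pics/side0.png

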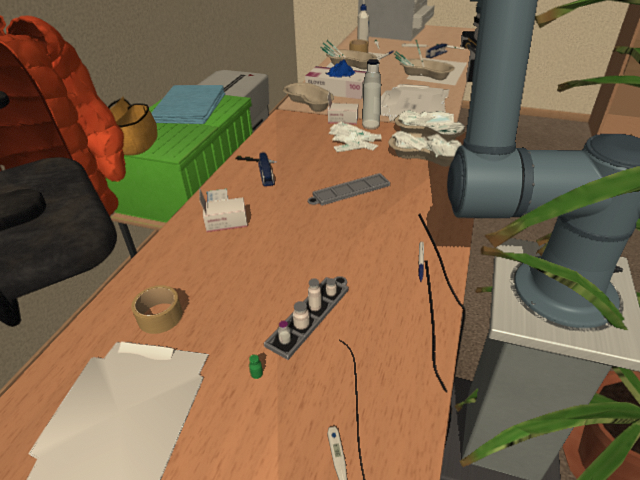

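The top view shows the old rack's tab at (287,271). Counting from it, the vials are short (268,268), tall (243,259), wide (220,253) and medium with the purple cap (197,245). The green look-alike is at (160,236). The new rack's tab is at (414,200), at its upper-left end. The side view agrees with this.

```bash
cat > h.py <<'E'
import numpy as np, cv2
from bench import state,camera
from scipy.spatial.transform import Rotation as Ro
def KD(c):
    f=240/np.tan(np.radians(c["fov_y"]/2))
    return np.array([[f,0,c["cx"]],[0,f,c["cy"]],[0,0,1.]]),np.array([c["k1"],0,0,0.])
def px2w(c,uv,z,R=None,t=None):
    R=c["R"] if R is None else R; t=c["t"] if t is None else t
    K,D=KD(c); n=cv2.undistortPoints(np.float64(uv).reshape(-1,1,2),K,D)[:,0]
    d=np.c_[n,np.ones(len(n))]@R; o=-R.T@t
    return o+d*((z-o[2])/d[:,2])[:,None]
def w2px(c,X,R=None,t=None):
    R=c["R"] if R is None else R; t=c["t"] if t is None else t
    K,D=KD(c); return cv2.projectPoints(np.float64(X).reshape(-1,1,3),cv2.Rodrigues(R)[0],t,K,D)[0][:,0]
E
python3 - <<'E'
import cv2,numpy as np
a=cv2.imread("pics/top0.png")
o=np.vstack([cv2.resize(a[222:292,150:310],None,fx=4.2,fy=4.2,interpolation=2),cv2.resize(a[185:290,400:500],None,fx=2.8,fy=2.8,interpolation=2).copy() if 0 else np.zeros((300,672,3),np.uint8)])
b=cv2.resize(a[188:288,400:500],None,fx=3,fy=3,interpolation=2);o[294:594,:300]=b
cv2.imwrite("pics/crop.png",o)
E
```

```text
(no output)
```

View pics/crop.png

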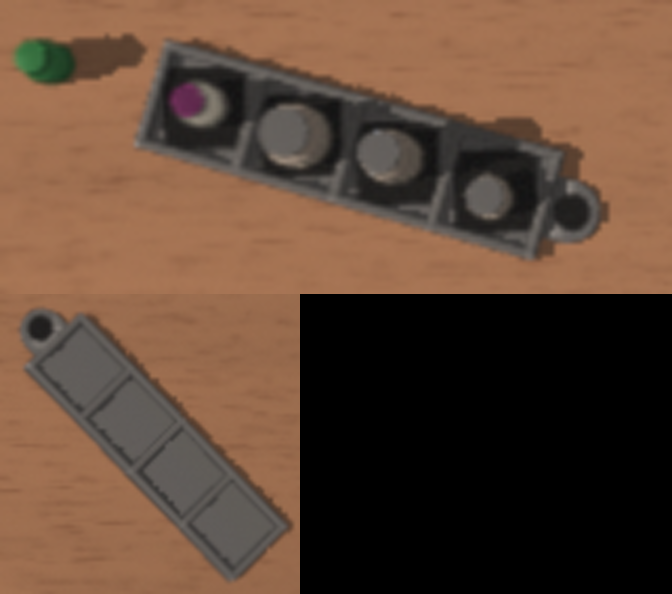

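The crop gives the corners of both racks and the four cap centres. The old rack's corners are (168,43), (137,145), (535,259) and (562,152). The new rack's are (85,317), (27,368), (233,579) and (291,526). The caps are at (187,101), (293,132), (380,155) and (487,196).

```bash
cat >> h.py <<'E'
def fitrack(W,names):  # names: rack coords of the corners
    P=W[:,:2];a=names-names.mean(0);b=P-P.mean(0)
    th=np.arctan2((a[:,0]*b[:,1]-a[:,1]*b[:,0]).sum(),(a*b).sum())
    R=np.array([[np.cos(th),-np.sin(th)],[np.sin(th),np.cos(th)]])
    o=P.mean(0)-R@names.mean(0)
    return o,th,R,P-(o+names@R.T)
E
python3 - <<'E'
from h import *
c=camera("top")
s=np.array
# image: old tab to right(-y); far = up (+x)
old=s([[168,43],[137,145],[535,259],[562,152]])/4.2+[150,222]
new=s([[85,23],[27,74],[233,285],[291,232]])/3+[400,188]
for nm,uv,loc in(("old",old,[[-1,1],[-1,-1],[1,-1],[1,1]]),("new",new,[[1,-1],[1,1],[-1,1],[-1,-1]])):
    for l in (s(loc),s(loc)*[1,-1]):
        o,th,R,e=fitrack(px2w(c,uv,.013),l*[.111,.030])
        if abs(e).max()>.02: continue
        print(nm,o.round(4),th.round(3),(e*1e3).round(1).tolist())
        for x in(.081,.027,-.027,-.081): print(x,(o+R@[x,0]).round(4))
    if nm=="old":
        for n,uvc,z in(("short",(487,196),.041),("tall",(380,155),.079),("wide",(293,132),.059),("med",(187,101),.056)):
            w=px2w(c,[s(uvc)/4.2+[150,222]],z)[0]; print(n,w[:2].round(4),(R.T@(w[:2]-o)).round(4)) if 0 else print(n,w[:2].round(4))
print(state()["tool_pos"],Ro.from_rotvec(state()["tool_rot"]).as_matrix().round(3))
E
```

```text
old [0.5132 0.2319] -1.84 [[-2.1, -1.3], [1.4, -1.7], [1.2, 0.5], [-0.5, 2.6]]
0.081 [0.4916 0.1539]
0.027 [0.506  0.2059]
-0.027 [0.5203 0.258 ]
-0.081 [0.5347 0.31  ]
short [0.4881 0.1561]
tall [0.5073 0.206 ]
wide [0.5198 0.2534]
med [0.5357 0.3088]
new [ 0.5547 -0.2565] 0.767 [[-3.4, -1.6], [-0.2, -0.7], [3.1, 1.9], [0.5, 0.5]]
0.081 [ 0.613  -0.2002]
0.027 [ 0.5742 -0.2377]
-0.027 [ 0.5353 -0.2752]
-0.081 [ 0.4964 -0.3127]
[ 0.26953338 -0.59098404  0.20462557] [[ 0.91   0.415 -0.   ]
 [ 0.415 -0.91   0.001]
 [ 0.    -0.001 -1.   ]]
```

```bash
cat >> h.py <<'E'
def plan(*tgts,step=.035,turn=.11,start=None):
    """tgts: (x,y,z,yaw); prints turn rows then shift rows, from the measured pose"""
    s=state();M=Ro.from_rotvec(s["tool_rot"]).as_matrix()
    p=s["tool_pos"].copy();y0=np.arctan2(M[1,0],M[0,0])
    print("t",s["time"].round(2) if hasattr(s["time"],'round') else s["time"],"pos",p.round(4),"yaw",y0.round(4),"tilt",M[:2,2].round(4),"gap",round(s["finger_gap"],4))
    for x,y,z,yaw in tgts:
        d=yaw-y0
        if abs(d)>.004:
            n=int(np.ceil(abs(d)/turn));print(n,"x rz",round(-d/.12/n,3))
        c,q=np.cos(yaw),np.sin(yaw);v=np.array([x,y,z])-p
        l=np.array([c*v[0]+q*v[1],q*v[0]-c*v[1],-v[2]])
        n=max(1,int(np.ceil(np.linalg.norm(v)/step)));print(n,"x",(l/.05/n).round(3))
        p=np.array([x,y,z]);y0=yaw
E
python3 - <<'E'
from h import *
c=camera("wrist");print(c["hand_eye"].round(3),c["fov_y"])
plan((.5547,-.2565,.27,.767),step=.045)
E
```

```text
[[ 0.    -0.961 -0.276  0.08 ]
 [ 1.     0.001 -0.001 -0.001]
 [ 0.001 -0.276  0.961 -0.181]
 [ 0.     0.     0.     1.   ]] 61.84126200208381
t 0.2 pos [ 0.2696 -0.5911  0.2048] yaw 0.4278 tilt [-0.0003  0.0011] gap 0.0939
4 x rz -0.707
10 x [ 0.875 -0.086 -0.13 ]
```

{"fn": "send_rows", "kwargs": {"plan": [[0,0,0,0,0,-0.707],[0,0,0,0,0,-0.707],[0,0,0,0,0,-0.707],[0,0,0,0,0,-0.707],[0.875,-0.086,-0.13,0,0,0],[0.875,-0.086,-0.13,0,0,0],[0.875,-0.086,-0.13,0,0,0],[0.875,-0.086,-0.13,0,0,0],[0.875,-0.086,-0.13,0,0,0],[0.875,-0.086,-0.13,0,0,0],[0.875,-0.086,-0.13,0,0,0],[0.875,-0.086,-0.13,0,0,0],[0.875,-0.086,-0.13,0,0,0],[0.875,-0.086,-0.13,0,0,0],[0,0,0,0,0,0],[0,0,0,0,0,0]]}}

```text
time: 1.8
tool_pos: [0.555, -0.2562, 0.2703]
tool_rot: [2.912, 1.178, -0.001]
ft_force: [-0.4, 0.1, -1.2]
finger_gap: 0.0939
gripper_force: 0.0
```

```bash
cat >> h.py <<'E'
def wcam(name):
    s=state();c=camera("wrist");M=Ro.from_rotvec(s["tool_rot"]).as_matrix()
    H=c["hand_eye"];Rwc=M@H[:3,:3];o=M@H[:3,3]+s["tool_pos"]
    c["R"]=Rwc.T;c["t"]=-Rwc.T@o
    cv2.imwrite(f"pics/{name}.png",c["frame"][:,:,::-1])
    np.savez(f"{name}.npz",**{k:c[k] for k in("R","t","fov_y","cx","cy","k1")})
    return c
E
python3 - <<'E'
from h import *
wcam("w1")
plan((.5132,.2319,.27,1.30),step=.045)
E
```

```text
t 1.85 pos [ 0.5544 -0.257   0.27  ] yaw 0.7673 tilt [-0.0008  0.0001] gap 0.0942
5 x rz -0.888
11 x [ 0.836 -0.31  -0.   ]
```

View pics/w1.png

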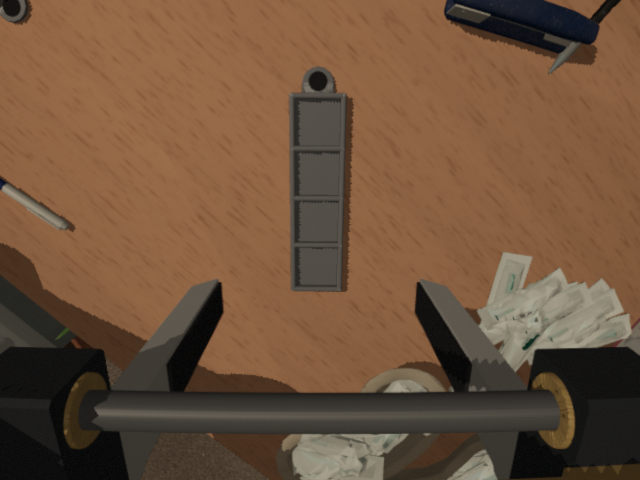

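The new rack is centred in the wrist view. Its wall-top corners are (291,93), (347,94), (342,291) and (292,291), with the tab at (319,81).

Run:
```python
from h import *
c=dict(np.load("w1.npz"))
o,th,R,e=fitrack(px2w(c,[[291,93],[347,94],[342,291],[292,291]],.013),np.array([[1,1],[1,-1],[-1,-1],[-1,1]])*[.111,.03])
print(o.round(4),th.round(4),(e*1e3).round(1).tolist())
for x in(.081,.027,-.027,-.081): print(x,(o+R@[x,0]).round(4))
```

```text
[ 0.5544 -0.2532] 0.7591 [[0.4, -0.9], [-1.2, 0.2], [0.3, 0.9], [0.4, -0.2]]
0.081 [ 0.6132 -0.1974]
0.027 [ 0.574  -0.2346]
-0.027 [ 0.5348 -0.2718]
-0.081 [ 0.4956 -0.3089]
```

{"fn": "send_rows", "kwargs": {"plan": [[0,0,0,0,0,-0.888],[0,0,0,0,0,-0.888],[0,0,0,0,0,-0.888],[0,0,0,0,0,-0.888],[0,0,0,0,0,-0.888],[0.836,-0.31,0,0,0,0],[0.836,-0.31,0,0,0,0],[0.836,-0.31,0,0,0,0],[0.836,-0.31,0,0,0,0],[0.836,-0.31,0,0,0,0],[0.836,-0.31,0,0,0,0],[0.836,-0.31,0,0,0,0],[0.836,-0.31,0,0,0,0],[0.836,-0.31,0,0,0,0],[0.836,-0.31,0,0,0,0],[0.836,-0.31,0,0,0,0],[0,0,0,0,0,0],[0,0,0,0,0,0]]}}

```text
time: 3.65
tool_pos: [0.5135, 0.2311, 0.2699]
tool_rot: [2.501, 1.901, -0.002]
ft_force: [-0.3, -0.1, 0.3]
finger_gap: 0.0941
gripper_force: 0.0
```

Run:
```python
from h import *
wcam("w2");plan()
```

```text
t 3.7 pos [0.5137 0.2304 0.27  ] yaw 1.2983 tilt [-0.0007 -0.0007] gap 0.0935
```

View pics/w2.png

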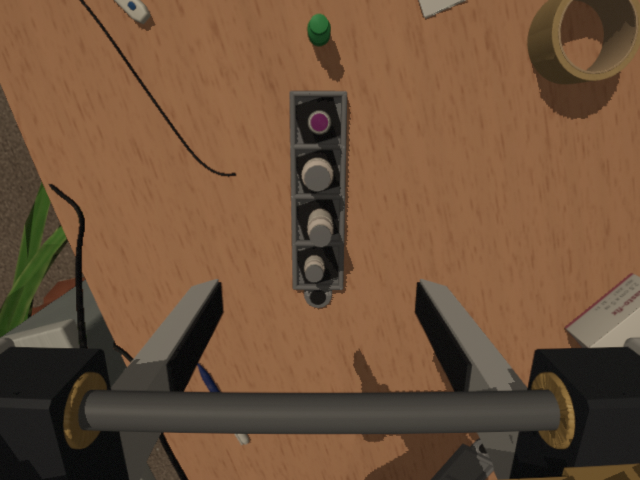

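The old rack is centred in this view, with corners (291,92), (347,93), (343,290) and (293,289). The caps are medium (319,122), wide (317,175), tall (320,236) and short (314,272). The tab is below at (317,297), and the green look-alike is at (319,30), clear of the rack.

Run:
```python
from h import *
c=dict(np.load("w2.npz"))
o,th,R,e=fitrack(px2w(c,[[291,92],[347,93],[343,290],[293,289]],.013),np.array([[-1,-1],[-1,1],[1,1],[1,-1]])*[.111,.03])
print(o.round(4),th.round(4),(e*1e3).round(1).tolist())
for n,uv,z in(("short",(314,272),.041),("tall",(320,235),.079),("wide",(317,175),.059),("med",(319,122),.056)):
    w=px2w(c,[uv],z)[0,:2];print(n,w.round(4),(R.T@(w-o)).round(4))
```

```text
[0.5127 0.2354] -1.8475 [[0.6, -1.0], [-1.4, -1.1], [-0.2, 0.7], [1.0, 1.3]]
short [0.4873 0.1622] [ 0.0774 -0.0044]
tall [0.5075 0.2108] [0.0251 0.0017]
wide [0.5194 0.2647] [-0.03   -0.0015]
med [0.5346 0.3122] [-0.0799  0.0001]
```

Run:
```python
from h import *
plan((.4877,.1592,.12,1.298),(.4877,.1592,.0165,1.298),step=.04)
```

```text
t 3.7 pos [0.5137 0.2304 0.27  ] yaw 1.2983 tilt [-0.0007 -0.0007] gap 0.0935
5 x [-0.302 -0.023  0.6  ]
3 x [0.   0.   0.69]
```

{"fn": "send_rows", "kwargs": {"plan": [[-0.302,-0.023,0.6,0,0,0],[-0.302,-0.023,0.6,0,0,0],[-0.302,-0.023,0.6,0,0,0],[-0.302,-0.023,0.6,0,0,0],[-0.302,-0.023,0.6,0,0,0],[0,0,0,0,0,0],[0,0,0.5,0,0,0],[0,0,0.5,0,0,0],[0,0,0.5,0,0,0],[0,0,0.37,0,0,0],[0,0,0.2,0,0,0],[0,0,0,0,0,0],[0,0,0,0,0,0]]}}

```text
time: 5.0
tool_pos: [0.4891, 0.1605, 0.0183]
tool_rot: [2.501, 1.9, 0.003]
ft_force: [-0.4, 0.0, -0.4]
finger_gap: 0.094
gripper_force: 0.0
```

Run:
```python
from h import *
wcam("w3");plan((.4877,.1592,.0165,1.298))
```

```text
t 5.05 pos [0.4892 0.1606 0.0185] yaw 1.2996 tilt [0.0027 0.0003] gap 0.094
1 x [-0.036 -0.021  0.04 ]
```

View pics/w3.png

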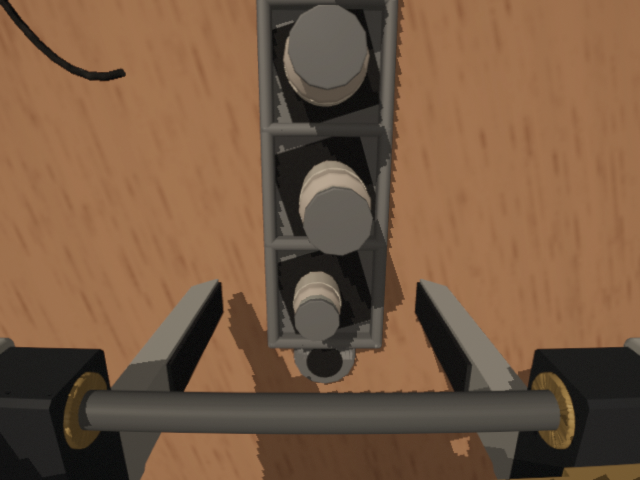

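In the close view the short vial's cap is centred at (317,318) and stands between the fingers. The fingers clear both sides of the rack.

Run:
```python
from h import *
c=dict(np.load("w3.npz"))
print(px2w(c,[(317,318)],.041),px2w(c,[(337,221)],.079),px2w(c,[(326,50)],.059))
print(w2px(c,[[.4892,.1606,.0185],[.4892,.1606,.041]]))
```

```text
[[0.48698257 0.16106888 0.041     ]] [[0.50709085 0.2098092  0.079     ]] [[0.51798351 0.26112088 0.059     ]]
[[321.73460973 296.56237534]
 [322.18652132 317.702091  ]]
```

{"fn": "send_rows", "kwargs": {"plan": [[-0.01,-0.044,0.036,0,0,0],[0,0,0,0,0,0]]}}

```text
time: 5.25
tool_pos: [0.4857, 0.1608, 0.0157]
tool_rot: [2.501, 1.901, 0.001]
ft_force: [-0.3, 0.8, 0.7]
finger_gap: 0.0939
gripper_force: 0.0
```

{"fn": "send_rows", "kwargs": {"plan": [[0,0,0,0,0,0],[0,0,0,0,0,0],[0,0,0,0,0,0],[0,0,0,0,0,0],[0,0,0,0,0,0],[0,0,0,0,0,0],[0,0,0,0,0,0],[0,0,0,0,0,0]], "claw": 0}}

```text
time: 6.05
tool_pos: [0.4855, 0.1607, 0.0152]
tool_rot: [-2.501, -1.901, -0.0]
ft_force: [-0.1, -0.4, 0.1]
finger_gap: 0.0332
gripper_force: 0.0
```

{"fn": "send_rows", "kwargs": {"plan": [[0,0,0,0,0,0],[0,0,0,0,0,0],[0,0,0,0,0,0],[0,0,0,0,0,0]]}}

```text
time: 6.45
tool_pos: [0.4855, 0.1607, 0.0152]
tool_rot: [2.501, 1.901, -0.0]
ft_force: [0.5, 0.4, -0.3]
finger_gap: 0.0207
gripper_force: 30.0
```

Run:
```python
from h import *
s=state();print(s["finger_gap"],s["gripper_force"],s["tool_pos"])
p=s["tool_pos"]
plan((p[0],p[1],.115,1.298),(.6132,-.1980,.115,.762),step=.045)
```

```text
0.02072923044813401 29.999927217140794 [0.48551007 0.16073435 0.0151531 ]
t 6.45 pos [0.4855 0.1607 0.0152] yaw 1.3 tilt [-0. -0.] gap 0.0207
3 x [ 0.     0.    -0.666]
5 x rz 0.893
9 x [-0.345  0.773 -0.   ]
```

{"fn": "send_rows", "kwargs": {"plan": [[0,0,-0.2,0,0,0],[0,0,-0.6,0,0,0],[0,0,-0.6,0,0,0],[0,0,-0.4,0,0,0],[0,0,-0.2,0,0,0],[0,0,0,0,0,0.893],[0,0,0,0,0,0.893],[0,0,0,0,0,0.893],[0,0,0,0,0,0.893],[0,0,0,0,0,0.893],[0,0,0,0,0,0]]}}

```text
time: 7.55
tool_pos: [0.485, 0.1607, 0.1148]
tool_rot: [-2.915, -1.172, 0.002]
ft_force: [0.2, -0.5, -0.3]
finger_gap: 0.0208
gripper_force: 30.0
```

Run:
```python
from h import *
plan((.6132,-.1980,.115,.762),step=.04)
```

```text
t 7.55 pos [0.485  0.1607 0.1148] yaw 0.7644 tilt [-0.0011 -0.0001] gap 0.0208
10 x [-0.31   0.696 -0.   ]
```

{"fn": "send_rows", "kwargs": {"plan": [[-0.155,0.348,0,0,0,0],[-0.31,0.696,0,0,0,0],[-0.31,0.696,0,0,0,0],[-0.31,0.696,0,0,0,0],[-0.31,0.696,0,0,0,0],[-0.31,0.696,0,0,0,0],[-0.31,0.696,0,0,0,0],[-0.31,0.696,0,0,0,0],[-0.31,0.696,0,0,0,0],[-0.31,0.696,0,0,0,0],[-0.155,0.348,0,0,0,0],[0,0,0,0,0,0],[0,0,0.3,0,0,0],[0,0,0.5,0,0,0],[0,0,0.4,0,0,0],[0,0,0.2,0,0,0],[0,0,0,0,0,0],[0,0,0,0,0,0]]}}

```text
time: 9.35
tool_pos: [0.6146, -0.1971, 0.0454]
tool_rot: [2.914, 1.173, 0.0]
ft_force: [0.6, -0.1, 0.7]
finger_gap: 0.0207
gripper_force: 30.0
```

Run:
```python
from h import *
wcam("w4");plan((.6132,-.1980,.0148,.762))
```

```text
t 9.4 pos [ 0.615  -0.1976  0.0462] yaw 0.7649 tilt [ 0.0015 -0.0007] gap 0.0214
1 x [-0.032 -0.019  0.627]
```

View pics/w4.png

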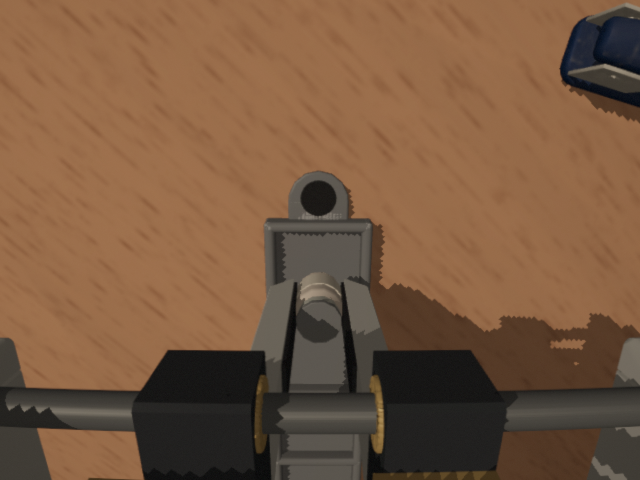

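The short vial is held upright over the first pocket. The rack's end-wall corners are at (267,222) and (371,222).

Run:
```python
from h import *
c=dict(np.load("w4.npz"))
w=px2w(c,[(267,222),(371,222)],.013)[:,:2];m=w.mean(0);d=w[0]-w[1];print(w,np.linalg.norm(d),np.arctan2(d[1],d[0])-np.pi/2)
print("pocket1",m-.030*np.array([np.cos(.76),np.sin(.76)]))
```

```text
[[ 0.6147884  -0.15555356]
 [ 0.65427309 -0.19661056]] 0.056962425713829486 0.7658789441656446
pocket1 [ 0.61278566 -0.1967497 ]
```

{"fn": "send_rows", "kwargs": {"plan": [[-0.024,-0.039,0.3,0,0,0],[0,0,0.2,0,0,0],[0,0,0.124,0,0,0],[0,0,0,0,0,0],[0,0,0,0,0,0]]}}

```text
time: 9.9
tool_pos: [0.6121, -0.1972, 0.0135]
tool_rot: [-2.915, -1.171, 0.0]
ft_force: [-0.3, 0.7, -0.5]
finger_gap: 0.0209
gripper_force: 30.0
```

{"fn": "send_rows", "kwargs": {"plan": [[0,0,0,0,0,0],[0,0,0,0,0,0],[0,0,0,0,0,0],[0,0,0,0,0,0],[0,0,0,0,0,0],[0,0,0,0,0,0],[0,0,-0.4,0,0,0],[0,0,-0.8,0,0,0],[0,0,-0.6,0,0,0],[0,0,-0.3,0,0,0],[0,0,0,0,0,-0.888],[0,0,0,0,0,-0.888],[0,0,0,0,0,-0.888],[0,0,0,0,0,-0.888],[0,0,0,0,0,-0.888],[0,0,0,0,0,0]], "claw": 1}}

```text
time: 11.5
tool_pos: [0.6116, -0.1969, 0.118]
tool_rot: [-2.503, -1.896, 0.001]
ft_force: [0.4, 0.5, 0.6]
finger_gap: 0.0937
gripper_force: 0.0
```

Run:
```python
from h import *
c=camera("top");cv2.imwrite("pics/t2.png",cv2.resize(c["frame"][180:290,380:500,::-1],None,fx=4,fy=4))
plan((.507,.210,.12,1.298),(.507,.210,.025,1.298),step=.045)
```

```text
t 11.55 pos [ 0.6117 -0.1969  0.1181] yaw 1.2948 tilt [-0.0012  0.0006] gap 0.094
10 x [ 0.727 -0.421 -0.004]
3 x [0.    0.    0.633]
```

{"fn": "send_rows", "kwargs": {"plan": [[0.727,-0.421,0,0,0,0],[0.727,-0.421,0,0,0,0],[0.727,-0.421,0,0,0,0],[0.727,-0.421,0,0,0,0],[0.727,-0.421,0,0,0,0],[0.727,-0.421,0,0,0,0],[0.727,-0.421,0,0,0,0],[0.727,-0.421,0,0,0,0],[0.727,-0.421,0,0,0,0],[0.727,-0.421,0,0,0,0],[0,0,0,0,0,0],[0,0,0.2,0,0,0],[0,0,0.2,0,0,0],[0,0,0,0,0,0],[0,0,0,0,0,0]]}}

```text
time: 13.05
tool_pos: [0.5077, 0.2086, 0.0981]
tool_rot: [-2.505, -1.894, 0.002]
ft_force: [0.5, 0.5, 0.5]
finger_gap: 0.094
gripper_force: 0.0
```

Run:
```python
from h import *
plan((.507,.210,.028,1.298),step=.04)
```

```text
t 13.05 pos [0.5077 0.2086 0.0981] yaw 1.2948 tilt [-0.0016 -0.0003] gap 0.094
2 x [ 0.012 -0.01   0.701]
```

{"fn": "send_rows", "kwargs": {"plan": [[0.012,-0.01,0.6,0,0,0],[0.012,-0.01,0.5,0,0,0],[0,0,0.3,0,0,0],[0,0,0,0,0,0]]}}

```text
time: 13.45
tool_pos: [0.5057, 0.2103, 0.0269]
tool_rot: [-2.503, -1.895, 0.006]
ft_force: [0.5, 0.8, 0.5]
finger_gap: 0.0938
gripper_force: 0.0
```

{"fn": "send_rows", "kwargs": {"plan": [[0,0,0,0,0,0],[0,0,0,0,0,0],[0,0,0,0,0,0],[0,0,0,0,0,0],[0,0,0,0,0,0],[0,0,0,0,0,0],[0,0,0,0,0,0],[0,0,0,0,0,0],[0,0,0,0,0,0],[0,0,0,0,0,0],[0,0,0,0,0,0]], "claw": 0}}

```text
time: 14.55
tool_pos: [0.5072, 0.2111, 0.0289]
tool_rot: [-2.504, -1.897, 0.0]
ft_force: [-0.5, 0.6, -0.3]
finger_gap: 0.0255
gripper_force: 30.0
```

Run:
```python
from h import *
plan((.507,.210,.128,1.298),(.574,-.234,.128,.764),step=.04)
```

```text
t 14.55 pos [0.5072 0.2111 0.0289] yaw 1.2969 tilt [-0.  0.] gap 0.0255
3 x [-0.008  0.001 -0.661]
5 x rz 0.89
12 x [-0.431  0.612 -0.   ]
```

{"fn": "send_rows", "kwargs": {"plan": [[0,0,-0.2,0,0,0],[0,0,-0.6,0,0,0],[0,0,-0.6,0,0,0],[0,0,-0.4,0,0,0],[0,0,-0.2,0,0,0],[0,0,0,0,0,0.89],[0,0,0,0,0,0.89],[0,0,0,0,0,0.89],[0,0,0,0,0,0.89],[0,0,0,0,0,0.89],[0,0,0,0,0,0]]}}

```text
time: 15.65
tool_pos: [0.5067, 0.211, 0.1285]
tool_rot: [-2.915, -1.17, 0.002]
ft_force: [0.3, -0.4, -0.1]
finger_gap: 0.0255
gripper_force: 30.0
```

{"fn": "send_rows", "kwargs": {"plan": [[-0.216,0.306,0,0,0,0],[-0.431,0.612,0,0,0,0],[-0.431,0.612,0,0,0,0],[-0.431,0.612,0,0,0,0],[-0.431,0.612,0,0,0,0],[-0.431,0.612,0,0,0,0],[-0.431,0.612,0,0,0,0],[-0.431,0.612,0,0,0,0],[-0.431,0.612,0,0,0,0],[-0.431,0.612,0,0,0,0],[-0.431,0.612,0,0,0,0],[-0.431,0.612,0,0,0,0],[-0.216,0.306,0,0,0,0],[0,0,0,0,0,0],[0,0,0,0,0,0],[0,0,0,0,0,0]]}}

```text
time: 17.25
tool_pos: [0.5738, -0.2313, 0.1287]
tool_rot: [-2.914, -1.172, 0.001]
ft_force: [0.4, 0.3, -0.5]
finger_gap: 0.0253
gripper_force: 30.0
```

Run:
```python
from h import *
wcam("w5")
plan((.574,-.2343,.0283,.764),step=.04)
```

```text
t 17.3 pos [ 0.5739 -0.2313  0.1288] yaw 0.7651 tilt [-0.0006  0.0006] gap 0.0254
3 x [-0.013  0.015  0.67 ]
```

View pics/w5.png

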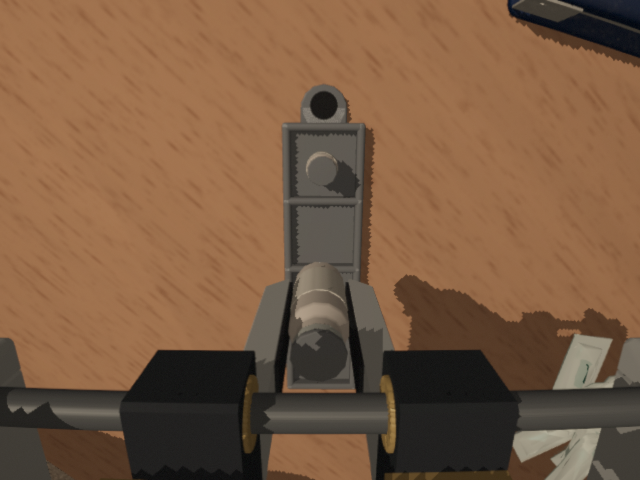

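The short vial stands upright near the centre of the first pocket, at (322,168). The tall vial is held upright, ready for the second pocket.

{"fn": "send_rows", "kwargs": {"plan": [[-0.02,0.022,0.4,0,0,0],[-0.02,0.022,0.5,0,0,0],[0,0,0.5,0,0,0],[0,0,0.4,0,0,0],[0,0,0.15,0,0,0],[0,0,0.06,0,0,0],[0,0,0,0,0,0],[0,0,0,0,0,0]]}}

```text
time: 18.1
tool_pos: [0.5749, -0.2363, 0.0298]
tool_rot: [2.914, 1.169, 0.002]
ft_force: [0.1, -0.2, -0.7]
finger_gap: 0.0256
gripper_force: 30.0
```

{"fn": "send_rows", "kwargs": {"plan": [[0,0,0,0,0,0],[0,0,0,0,0,0],[0,0,0,0,0,0],[0,0,0,0,0,0],[0,0,0,0,0,0],[0,0,0,0,0,0],[0,0,-0.4,0,0,0],[0,0,-0.8,0,0,0],[0,0,-0.6,0,0,0],[0,0,-0.2,0,0,0],[0,0,0,0,0,-0.888],[0,0,0,0,0,-0.888],[0,0,0,0,0,-0.888],[0,0,0,0,0,-0.888],[0,0,0,0,0,-0.888],[0,0,0,0,0,0]], "claw": 1}}

```text
time: 19.7
tool_pos: [0.5734, -0.2356, 0.127]
tool_rot: [-2.504, -1.894, 0.001]
ft_force: [0.5, -0.1, -1.1]
finger_gap: 0.0942
gripper_force: 0.0
```

Run:
```python
from h import *
plan((.518,.262,.1,1.298),step=.045)
```

```text
t 19.7 pos [ 0.5734 -0.2356  0.127 ] yaw 1.2955 tilt [-0.0018  0.0011] gap 0.0942
12 x [ 0.774 -0.312  0.045]
```

{"fn": "send_rows", "kwargs": {"plan": [[0.774,-0.312,0,0,0,0],[0.774,-0.312,0,0,0,0],[0.774,-0.312,0,0,0,0],[0.774,-0.312,0,0,0,0],[0.774,-0.312,0,0,0,0],[0.774,-0.312,0,0,0,0],[0.774,-0.312,0,0,0,0],[0.774,-0.312,0,0,0,0],[0.774,-0.312,0,0,0,0],[0.774,-0.312,0,0,0,0],[0.774,-0.312,0,0,0,0],[0.774,-0.312,0,0,0,0],[0,0,0.4,0,0,0],[0,0,0.3,0,0,0],[0,0,0,0,0,0],[0,0,0,0,0,0]]}}

```text
time: 21.3
tool_pos: [0.5198, 0.2609, 0.0927]
tool_rot: [-2.506, -1.893, 0.002]
ft_force: [0.2, -0.2, 0.7]
finger_gap: 0.0939
gripper_force: 0.0
```

Run:
```python
from h import *
plan((.518,.262,.019,1.298),step=.04)
```

```text
t 21.3 pos [0.5198 0.2609 0.0927] yaw 1.2937 tilt [-0.0016 -0.0005] gap 0.0939
1 x rz -0.036
2 x [ 0.006 -0.02   0.737]
```

{"fn": "send_rows", "kwargs": {"plan": [[0.006,-0.02,0.6,0,0,0],[0.006,-0.02,0.5,0,0,0],[0,0,0.3,0,0,0],[0,0,0.06,0,0,0],[0,0,0,0,0,0]]}}

```text
time: 21.8
tool_pos: [0.5188, 0.2627, 0.0209]
tool_rot: [2.506, 1.895, 0.001]
ft_force: [-0.3, -0.5, -0.7]
finger_gap: 0.094
gripper_force: 0.0
```

{"fn": "send_rows", "kwargs": {"plan": [[0,0,0,0,0,0],[0,0,0,0,0,0],[0,0,0,0,0,0],[0,0,0,0,0,0],[0,0,0,0,0,0],[0,0,0,0,0,0],[0,0,0,0,0,0],[0,0,0,0,0,0],[0,0,0,0,0,0],[0,0,0,0,0,0],[0,0,0,0,0,0]], "claw": 0}}

```text
time: 22.9
tool_pos: [0.5183, 0.2629, 0.0204]
tool_rot: [2.505, 1.896, 0.0]
ft_force: [0.4, -0.5, -0.1]
finger_gap: 0.0312
gripper_force: 30.0
```

Run:
```python
from h import *
plan((.518,.262,.119,1.298),(.535,-.2716,.119,.764),step=.045)
```

```text
t 22.9 pos [0.5183 0.2629 0.0204] yaw 1.2957 tilt [ 0. -0.] gap 0.0312
3 x [-0.006 -0.    -0.657]
5 x rz 0.89
12 x [-0.595  0.662 -0.   ]
```

{"fn": "send_rows", "kwargs": {"plan": [[0,0,-0.2,0,0,0],[0,0,-0.6,0,0,0],[0,0,-0.6,0,0,0],[0,0,-0.4,0,0,0],[0,0,-0.2,0,0,0],[0,0,0,0,0,0.89],[0,0,0,0,0,0.89],[0,0,0,0,0,0.89],[0,0,0,0,0,0.89],[0,0,0,0,0,0.89],[0,0,0,0,0,0]]}}

```text
time: 24.0
tool_pos: [0.5178, 0.2628, 0.12]
tool_rot: [-2.916, -1.168, 0.002]
ft_force: [-0.3, -0.4, -0.6]
finger_gap: 0.0312
gripper_force: 30.0
```

{"fn": "send_rows", "kwargs": {"plan": [[-0.298,0.331,0,0,0,0],[-0.595,0.662,0,0,0,0],[-0.595,0.662,0,0,0,0],[-0.595,0.662,0,0,0,0],[-0.595,0.662,0,0,0,0],[-0.595,0.662,0,0,0,0],[-0.595,0.662,0,0,0,0],[-0.595,0.662,0,0,0,0],[-0.595,0.662,0,0,0,0],[-0.595,0.662,0,0,0,0],[-0.595,0.662,0,0,0,0],[-0.595,0.662,0,0,0,0],[-0.298,0.331,0,0,0,0],[0,0,0,0,0,0],[0,0,0,0,0,0],[0,0,0,0,0,0]]}}

```text
time: 25.6
tool_pos: [0.5339, -0.2691, 0.1201]
tool_rot: [-2.914, -1.171, 0.001]
ft_force: [0.0, 0.0, -0.6]
finger_gap: 0.0308
gripper_force: 30.0
```

Run:
```python
from h import *
wcam("w6")
plan((.535,-.2716,.0195,.764),step=.04)
```

```text
t 25.65 pos [ 0.5341 -0.2691  0.1202] yaw 0.7642 tilt [-0.0005  0.0007] gap 0.0309
3 x [-0.007  0.016  0.671]
```

View pics/w6.png

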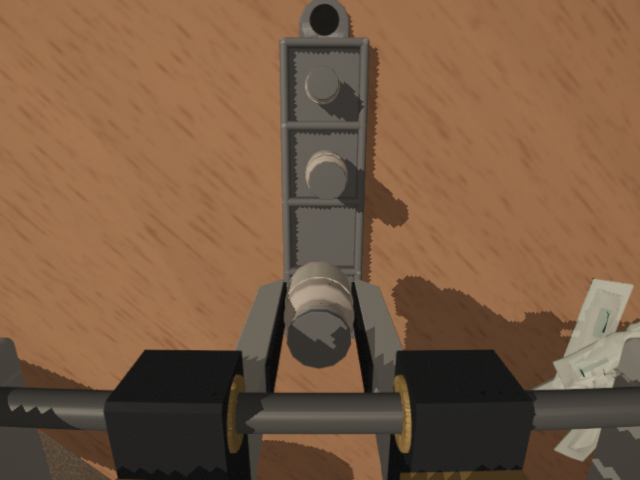

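The short vial (322,85) and the tall vial (326,168) stand upright in pockets 1 and 2. The wide vial is held ready for pocket 3.

{"fn": "send_rows", "kwargs": {"plan": [[-0.01,0.024,0.4,0,0,0],[-0.01,0.024,0.5,0,0,0],[0,0,0.5,0,0,0],[0,0,0.4,0,0,0],[0,0,0.15,0,0,0],[0,0,0.06,0,0,0],[0,0,0,0,0,0],[0,0,0,0,0,0]]}}

```text
time: 26.45
tool_pos: [0.5358, -0.2737, 0.0213]
tool_rot: [2.914, 1.168, 0.002]
ft_force: [-0.1, 0.3, 0.4]
finger_gap: 0.0313
gripper_force: 30.0
```

{"fn": "send_rows", "kwargs": {"plan": [[0,0,0,0,0,0],[0,0,0,0,0,0],[0,0,0,0,0,0],[0,0,0,0,0,0],[0,0,0,0,0,0],[0,0,0,0,0,0],[0,0,-0.4,0,0,0],[0,0,-0.8,0,0,0],[0,0,-0.6,0,0,0],[0,0,-0.2,0,0,0],[0,0,0,0,0,-0.888],[0,0,0,0,0,-0.888],[0,0,0,0,0,-0.888],[0,0,0,0,0,-0.888],[0,0,0,0,0,-0.888],[0,0,0,0,0,0]], "claw": 1}}

```text
time: 28.05
tool_pos: [0.5343, -0.2729, 0.1186]
tool_rot: [-2.505, -1.893, 0.001]
ft_force: [0.4, 0.2, -0.2]
finger_gap: 0.0944
gripper_force: 0.0
```

Run:
```python
from h import *
plan((.5345,.312,.1,1.296),step=.046)
```

```text
t 28.05 pos [ 0.5343 -0.2729  0.1186] yaw 1.2943 tilt [-0.0017  0.0013] gap 0.0944
13 x [ 0.866 -0.244  0.029]
```

{"fn": "send_rows", "kwargs": {"plan": [[0.866,-0.244,0,0,0,0],[0.866,-0.244,0,0,0,0],[0.866,-0.244,0,0,0,0],[0.866,-0.244,0,0,0,0],[0.866,-0.244,0,0,0,0],[0.866,-0.244,0,0,0,0],[0.866,-0.244,0,0,0,0],[0.866,-0.244,0,0,0,0],[0.866,-0.244,0,0,0,0],[0.866,-0.244,0,0,0,0],[0.866,-0.244,0,0,0,0],[0.866,-0.244,0,0,0,0],[0.866,-0.244,0,0,0,0],[0,0,0.4,0,0,0],[0,0,0.3,0,0,0],[0,0,0,0,0,0],[0,0,0,0,0,0]]}}

```text
time: 29.75
tool_pos: [0.5356, 0.3104, 0.0841]
tool_rot: [-2.508, -1.892, 0.003]
ft_force: [-0.5, 0.8, 0.9]
finger_gap: 0.0941
gripper_force: 0.0
```

Run:
```python
from h import *
wcam("w7")
plan((.5345,.312,.021,1.296),step=.04)
```

```text
t 29.8 pos [0.5362 0.3106 0.0851] yaw 1.2926 tilt [0. 0.] gap 0.0939
2 x [ 0.008 -0.02   0.641]
```

View pics/w7.png

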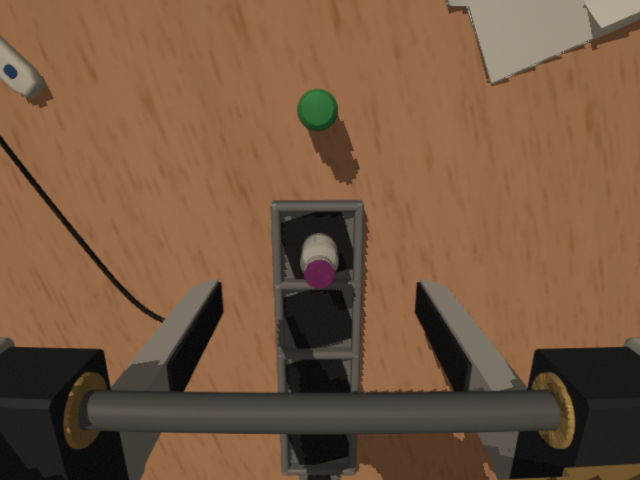

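The medium vial stands in the end pocket, cap at (320,273), and the other three pockets are empty. The green look-alike is at (318,108), well clear of the gripper.

{"fn": "send_rows", "kwargs": {"plan": [[0.008,-0.02,0.5,0,0,0],[0.008,-0.02,0.4,0,0,0],[0,0,0.3,0,0,0],[0,0,0.08,0,0,0],[0,0,0,0,0,0]]}}

```text
time: 30.3
tool_pos: [0.5344, 0.3124, 0.0209]
tool_rot: [-2.507, -1.894, 0.0]
ft_force: [0.2, 0.5, 0.8]
finger_gap: 0.0943
gripper_force: 0.0
```

{"fn": "send_rows", "kwargs": {"plan": [[0,0,0,0,0,0],[0,0,0,0,0,0],[0,0,0,0,0,0],[0,0,0,0,0,0],[0,0,0,0,0,0],[0,0,0,0,0,0],[0,0,0,0,0,0],[0,0,0,0,0,0],[0,0,0,0,0,0],[0,0,0,0,0,0],[0,0,0,0,0,0],[0,0,0,0,0,0]], "claw": 0}}

```text
time: 31.5
tool_pos: [0.5342, 0.3127, 0.0209]
tool_rot: [-2.506, -1.894, 0.0]
ft_force: [-0.4, 0.8, -0.3]
finger_gap: 0.0226
gripper_force: 30.0
```

Run:
```python
from h import *
s=state();print(s["gripper_force"])
plan((.5345,.312,.121,1.296),(.4958,-.3089,.121,.764),step=.048)
```

```text
30.00003755092621
t 31.5 pos [0.5342 0.3127 0.0209] yaw 1.2945 tilt [-0.0001 -0.    ] gap 0.0226
3 x [-0.004  0.003 -0.667]
5 x rz 0.887
13 x [-0.704  0.649 -0.   ]
```

{"fn": "send_rows", "kwargs": {"plan": [[0,0,-0.2,0,0,0],[0,0,-0.6,0,0,0],[0,0,-0.6,0,0,0],[0,0,-0.4,0,0,0],[0,0,-0.2,0,0,0],[0,0,0,0,0,0.887],[0,0,0,0,0,0.887],[0,0,0,0,0,0.887],[0,0,0,0,0,0.887],[0,0,0,0,0,0.887],[0,0,0,0,0,0]]}}

```text
time: 32.6
tool_pos: [0.5338, 0.3126, 0.1205]
tool_rot: [-2.916, -1.169, 0.002]
ft_force: [-0.1, -0.3, -0.1]
finger_gap: 0.0227
gripper_force: 30.0
```

{"fn": "send_rows", "kwargs": {"plan": [[-0.352,0.325,0,0,0,0],[-0.704,0.649,0,0,0,0],[-0.704,0.649,0,0,0,0],[-0.704,0.649,0,0,0,0],[-0.704,0.649,0,0,0,0],[-0.704,0.649,0,0,0,0],[-0.704,0.649,0,0,0,0],[-0.704,0.649,0,0,0,0],[-0.704,0.649,0,0,0,0],[-0.704,0.649,0,0,0,0],[-0.704,0.649,0,0,0,0],[-0.704,0.649,0,0,0,0],[-0.704,0.649,0,0,0,0],[-0.352,0.325,0,0,0,0],[0,0,0,0,0,0],[0,0,0,0,0,0],[0,0,0,0,0,0]]}}

```text
time: 34.3
tool_pos: [0.4946, -0.3069, 0.1206]
tool_rot: [-2.914, -1.171, 0.0]
ft_force: [0.1, 0.7, -0.2]
finger_gap: 0.0221
gripper_force: 30.0
```

Run:
```python
from h import *
plan((.4958,-.3089,.020,.764),step=.04)
```

```text
t 34.3 pos [ 0.4946 -0.3069  0.1206] yaw 0.7645 tilt [-0.0006  0.001 ] gap 0.0221
3 x [-0.004  0.015  0.671]
```

{"fn": "send_rows", "kwargs": {"plan": [[-0.006,0.023,0.4,0,0,0],[-0.006,0.023,0.5,0,0,0],[0,0,0.5,0,0,0],[0,0,0.4,0,0,0],[0,0,0.15,0,0,0],[0,0,0.06,0,0,0],[0,0,0,0,0,0],[0,0,0,0,0,0]]}}

```text
time: 35.1
tool_pos: [0.4966, -0.3108, 0.0217]
tool_rot: [2.914, 1.169, 0.001]
ft_force: [0.1, -1.0, 0.2]
finger_gap: 0.0224
gripper_force: 30.0
```

{"fn": "send_rows", "kwargs": {"plan": [[0,0,0,0,0,0],[0,0,0,0,0,0],[0,0,0,0,0,0],[0,0,0,0,0,0],[0,0,0,0,0,0],[0,0,0,0,0,0],[0,0,-0.4,0,0,0],[0,0,-0.8,0,0,0],[0,0,-0.8,0,0,0],[0,0,-0.8,0,0,0],[0,0,-0.6,0,0,0],[-0.8,0,-0.4,0,0,0],[-0.8,0,-0.4,0,0,0],[0,0,0,0,0,0],[0,0,0,0,0,0],[0,0,0,0,0,0]], "claw": 1}}

```text
time: 36.7
tool_pos: [0.438, -0.3648, 0.2294]
tool_rot: [-2.914, -1.169, 0.0]
ft_force: [-0.0, 0.8, 0.7]
finger_gap: 0.0938
gripper_force: 0.0
```

Run:
```python
from h import *
wcam("w8");plan()
```

```text
t 36.75 pos [ 0.4382 -0.3646  0.2292] yaw 0.7634 tilt [-0.0012  0.0018] gap 0.0939
```

View pics/w8.png

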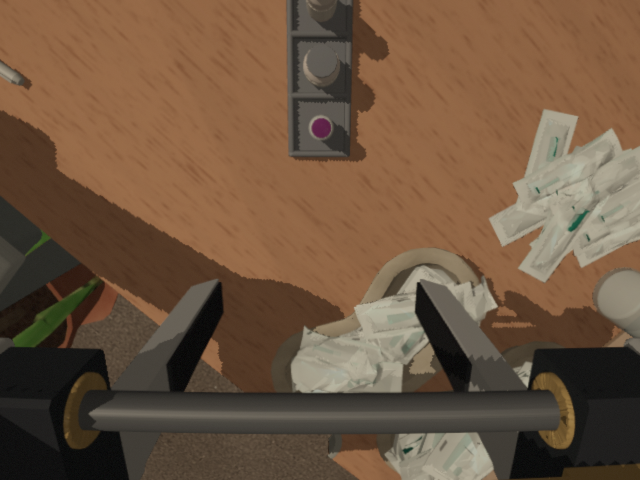

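The medium vial (321,127), wide vial (321,66) and tall vial (322,8) stand upright in pockets 4, 3 and 2. I'll check how well centred they are and then hand in.

Run:
```python
from h import *
th=.762;R=np.array([[np.cos(th),-np.sin(th)],[np.sin(th),np.cos(th)]]);o=np.array([.5544,-.253])
for f,L in(("w8",[("med",321,127,.054),("wide",321,66,.057)]),("w6",[("tall",327,176,.077),("short",322,86,.039)])):
    c=dict(np.load(f+".npz"))
    for n,u,v,z in L: print(n,((px2w(c,[(u,v)],z)[0,:2]-o)@R).round(4))
from bench import finish_job
s=state();print(s["joint_velocities"].round(3),s["ft_force"].round(1))
print(finish_job())
```

```text
med [-0.0826 -0.0005]
wide [-0.0336 -0.0003]
tall [ 0.0268 -0.0005]
short [0.0778 0.0023]
[ 0.006  0.002 -0.002 -0.003 -0.    -0.003] [0.5 0.3 0.3]
the job is handed in; nothing more can be done
None
```

All four vials now stand upright in the new rack in their original order from the tab (short, tall, wide, medium), each about 7 mm or less from its pocket centre by the camera; the job was handed in after about 37 s of robot time, with no verdict returned.

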